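# Open the ratchet clamp and take out the glued birdhouse

## Task

The glue on the little wooden birdhouse has set. With the birdhouse still standing in the ratchet clamp, tip the pawl's ball lever over so that the pawl stands up clear of the teeth, then draw the toothed bar all the way back by its wooden pull plate, and only then take the birdhouse out and stand it upright, gently and wholly on the round cork mat. Leave the clamp open with the ball lever tipped back so that the pawl rests in the teeth again, and do not drop or topple the birdhouse or disturb the other things on the table.

Things in the scene. Friction and masses are not known exactly. Their poses are not given: they have to be found in the camera images.
- clamp: Ratchet clamp fixed to the table. Origin on the table, straight under the pawl's pin (pin along y, at z = 41 mm). +x: the direction in which the toothed bar is drawn back; z up. Steel base 60 wide (y), 8 high, x = -215 to +35 mm. Fixed jaw (36 wide) at x = -209 to -190. Cheek plates at the pin: x +-17, y +-15, top at z = 50. Only ball lever, birdhouse and pull plate rise above z = 54
- bar (a joint): How far the toothed bar is drawn back (m): 0 to 0.003 at the start, 0.07 at its stop, fully back. Sliding takes about 3 N. It carries the teeth (6 high, 17.5 pitch, tops at z = 32 mm), the pull plate and the moving jaw (36 wide, top at z = 54, at x = -140 to -123 mm in the clamp's frame at 0, 1 to 4 mm from the birdhouse). With the pawl down it stops after a few mm
- plate (a point): Centre of the upright wooden pull plate at the free end of the toothed bar: 12 thick (clamp's x), 60 wide (y), 56 high (top 70 above the table), at x = 101 mm + the bar joint in the clamp's frame. It can be pushed in +x from its face towards the pawl, or pinched across its thickness from above
- pawl (a joint): Angle of the pawl about its pin (rad): about 0 with its nose between the teeth (to 0.15 on top of a tooth), 0.95 fully lifted, at its stop. The ball lever is part of the pawl: pushing the ball in the clamp's +x lifts the nose. It falls to the side it leans to: from past 0.6 on to the stop, where it stays; from under 0.2 back into the teeth. The ball needs under 1 N
- ball (a point): Centre of the black ball (24 mm diameter) on the pawl's lever (8 mm thick), 45 mm from the pin. Pawl down: the lever leans 0.35 rad from upright towards the birdhouse (ball at x = -15, z = 83 mm in the clamp's frame). Pawl up: it leans 0.6 rad towards the pull plate (ball at x = +25, z = 78)
- house_mid (a point): Middle of the loose plywood birdhouse, 45 mm above its underside; 110 to 240 g. Walls 48 (own x, facing the jaws) by 46 (own y), 58 high; gable roof, ridge along y, 90 mm high in all, eaves to x = +-33. Its y faces (round dark mark on each) are flat and free, for grasping across the 46 mm. It starts in the clamp, axes along the clamp's, underside 8 mm above the table
- seat (a point): Where the birdhouse's middle is at the start, nearly: a fixed point of the clamp between the jaws, at x = -165, y = 0, z = 53 mm in the clamp's frame
- mat: Round cork mat, 140 mm diameter and 5 mm thick, fixed, where the birdhouse is to stand; origin at the centre of its underside. It lies to the left or the right of the clamp, the square wooden tray being on the other side
- tray: Square shallow wooden tray, 130 x 130 x 28 mm, fixed, with pegs and corks in it; not to be used. Origin under its centre
- glue: Bystander: white glue bottle standing by the clamp, 48 diameter, 135 high; origin under its centre
- stub: Bystander: short round branch stub standing by the birdhouse, 34 diameter, 45 high; origin under its centre
- marker: Bystander: marker pen lying beside the toothed bar, about 127 long (x), 16 wide, 16 high; origin near its middle, on the table
- shears: Bystander: pruning shears lying flat, about 165 long (x) by 70 by 14; origin at their pivot, on the table
- gluegun: Bystander: blue cordless glue gun lying on its side, about 150 long (x) by 110, 36 high; origin on the table under the barrel
- slice: Bystander: flat slice of a branch, 84 diameter, 19 high; origin under its centre
- cork: Bystander: bottle cork standing on end, 24 diameter, 35 high; origin under its centre
- house: The birdhouse again: origin at the centre of its underside, z up, y across the two flat faces

How it is judged (in metres and radians):
On the way, in this order (a step that is already met when the one before it is completed fails the run):
1. the pawl is lifted clear of the teeth, while the bar is still closed and the birdhouse still stands in the clamp (value of joint pawl above 0.5 rad and value of joint bar below 0.015 m and distance between house_mid and seat below 0.03 m), for 0.2 s.
2. the bar is drawn back, while the birdhouse still stands in the clamp (value of joint bar above 0.06 m and distance between house_mid and seat below 0.03 m), for 0.2 s.
3. the birdhouse stands upright on the mat (horizontal distance between house_mid and mat below 0.042 m and z of house_mid in the frame of mat between 0.044 and 0.056 m and angle between house_mid's own z axis and vertical below 0.1 rad), for 0.2 s.
At the end, for the whole second after the job is handed in: The birdhouse stands at rest, upright (within 0.1 rad), its underside on the round cork mat and its centre within 42 mm of the mat's centre; the bar is drawn back more than 60 of its 70 mm and the pawl is down in the teeth again (joint under 0.2 rad) (all of step 3 and linear speed of house below 0.02 m/s and value of joint bar above 0.06 m and value of joint pawl below 0.2 rad); the robot touches nothing.
It fails at once if the birdhouse topples or tilts by more than 0.5 rad (angle between house_mid's own z axis and vertical above 0.5 rad).
It fails at once if the birdhouse is dropped or thrown (faster than 0.5 m/s with no finger touching it) (linear speed of house above 0.5 m/s and contact force between house and the fingers below 0.05 N).
It fails at once if one of the bystanders is moved by more than 30 mm (distance of any of glue, stub, marker, shears, gluegun, slice, cork from where it was at the start of the episode above 0.03 m).
It also fails if it takes over 64 s, if anything falls off the work surface, if the arm or the gripper's body presses on something with over 40 N, if the wrist force passes 120 N, or if a joint passes its speed limit or range.

## Robot

A 6-joint arm with a two-finger parallel gripper is mounted at the origin on the work surface. World frame = base frame: x ahead of the robot, y to its left, z up, the work surface at z = 0. Lengths are in m, angles in degrees, forces in N, time in s.
With the tool pointing down it reaches from about 0.4 to 0.825 m from the base axis. Payload 7 kg.
Tool frame: the origin (TCP) lies at the very end of the fingers, on their centre line; the grasp point (between the pads) lies behind it (r.grasp_offset is the z of the grasp point in the tool frame, in m); z points along the fingers, y is the direction in which the jaws open and shut (so a half turn about z gives the same grasp; the last joint's range is limited). The gripper opens to 88 mm and grips with 3 to 60 N. Pads are 19 mm wide; open, the fingers measure 130 mm over their backs; the gripper's body (78 mm by 193 mm) begins 47 mm behind the grasp point.
Start: joints at [-48.638, 20.546, 0.682, 0, -70.136, -16.507], TCP at [0.284, -0.612, 0.227] pointing down, gripper open.
Joint ranges: [-176.03, 176.03], [-82.01, 121.73], [-58.28, 71.71], [-173.87, 95.51], [-174.79, -0.11], [-173.66, 173.66]. Speed limits (degrees/s): [136.94, 136.94, 172.46, 180, 180, 180].

## Interface

Orientations are given as [roll, pitch, yaw] about the fixed x, y, z axes, in that order (R = Rz(yaw) Ry(pitch) Rx(roll)).
In Python, from plant import r gives the robot as it stands. The module is installed in compiled form; this text tells all that it offers.
- The arm moves only by the tool servo_tool, never from a script. Its argument "targets" is a list of rows, each an object of numbers: "dx", "dy", "dz": the shift along the world's x, y, z in cm; "spin": the turn about the world's z in rad; "grip": the opening in per cent of the stroke, from 0 (shut) to 100 (fully open). A call has exactly 10 rows; each row is the pose to reach, as a shift and turn from the pose commanded when the call began; what a row does not reach only later rows make up. A row lasts 1/12 s, in which the tool goes at most 41.7 mm and 7.16 degrees, less where a joint would pass 70% of its speed; a pose out of reach is approached as far as the arm can. A call with a gripper value outside its range is refused whole. The fingers move at their own pace and stop on an object; "squeeze" is the grip in N (left out, the last holds). Time passes only in rows, so rows that repeat a pose let the fingers close, or fill a call up. It gives the time, the measured TCP pose, the force and the opening at its end, in the units of the state.
- r.get_state(): the state, without advancing time (a new reading comes with each control period).
- r.capture(name): name is "scene" or "side" or "wrist"; returns the picture (480x640x3 uint8, blue, green, red); there is no depth.
- r.get_calibration(name): a dict with "K" (3x3 intrinsics, pixels), "k1" (the pictures are not rectified: a ray, as slopes to the right and down, at radius r is drawn at 1 + k1 r^2 times it, then the intrinsics apply), "extrinsics" (4x4, takes a point from camera to world coordinates). Camera axes: x right, y down, z forward; pixel columns grow to the right and rows downward; lengths in m; the calibration is good to about 2 mm. A picture is of the moment at which its call begins: read the wrist's pose just before it. get_calibration takes no time and is no camera call; for the wrist camera it gives the pose at the moment of the call.
- r.close_job(): hands the job in, once; it reports no verdict.
Trained networks look in the newest picture that a camera, given by its name, has taken for a name from the list of things; names that differ only in an ending like _2 or _b are one class to them, and where a whole thing is asked for, a point or a joint stands for the part that bears it (a point fixed in the world has none). Each returns a list of dicts, best first, with "p" (0 to 1); they miss things now and then, are a little off and sometimes report something else, mostly with a low value. They report only what shows in the picture. A call takes as long as a camera call.
- r.cut_out(name, camera): "mask" (480x640 bool, what is visible of it) and "extent" ([left, top, right, bottom] in pixels, round what is visible of it).
The state is a dict: "time_s": time; "joints": joint angles; "qd": joint speeds; "joint_torque": joint torques, N m; "tcp_pos": TCP position; "eef_rot": TCP orientation; "contact_force": force on the tool from outside, world axes, zero at the start; "moment": the same for the moment, N m; "gripper_width": finger opening in m.
Only numpy, scipy, OpenCV 4.12 (cv2) and the standard library are available. Lean on these libraries where they do the work, as an engineer would, in place of code of your own. Each camera call takes 0.05 s, during which the arm holds its last target. There are 200 camera calls.

## Working session

There is one attempt and no reset: what is moved stays moved. The work goes in short steps, Python scripts to look and compute and a tool call to move; the robot and the scene stay as the last step left them, time stands still between calls to the robot, and variables do not carry over. Pictures are saved under pics/ and viewed, about 8 in all and at most 12, crops included, and the job is handed in when it is done.

Besides the shell and the picture viewer there is one more tool, called after "Call:" as name(argument=value, ...) on one line, values as JSON. servo_tool: Moves the arm, as the interface text tells. Its arguments: {"type":"object","properties":{"targets":{"type":"array"},"squeeze":{"type":"number"}},"required":["targets"]}

```bash
mkdir -p pics
cat > h.py <<'E'
import numpy as np, cv2
from plant import r
def ray(cam,u,v):
    c=r.get_calibration(cam);K=np.array(c["K"]);T=np.array(c["extrinsics"]);k=c["k1"]
    x=(u-K[0,2])/K[0,0];y=(v-K[1,2])/K[1,1];a,b=x,y
    for _ in range(20):
        s=1+k*(a*a+b*b);a,b=x/s,y/s
    d=T[:3,:3]@np.array([a,b,1]);return T[:3,3],d
def onz(cam,u,v,z):
    o,d=ray(cam,u,v);return o+d*(z-o[2])/d[2]
def proj(cam,P):
    c=r.get_calibration(cam);K=np.array(c["K"]);T=np.array(c["extrinsics"]);k=c["k1"]
    p=T[:3,:3].T@(np.atleast_2d(P)-T[:3,3]).T
    a,b=p[0]/p[2],p[1]/p[2];s=1+k*(a*a+b*b)
    return np.stack([K[0,0]*a*s+K[0,2],K[1,1]*b*s+K[1,2]],1)
E
python3 - <<'E'
from h import *
ims=[r.capture(c) for c in("scene","side")]
cv2.imwrite("pics/scene.png",ims[0]);cv2.imwrite("pics/side.png",ims[1])
for c in("scene","side"):
    print(c,np.round(np.array(r.get_calibration(c)["extrinsics"])[:3,3],3))
    for n in("clamp","plate","ball","house","mat","tray","glue","stub","marker"):
        for d in r.cut_out(n,c)[:2]:
            m=np.argwhere(d["mask"]);v,u=m.mean(0)
            print(c,n,round(d["p"],2),np.round(d["extent"]),round(u),round(v),np.round(onz(c,u,v,{"ball":.083,"plate":.042,"house":.053,"glue":.06}.get(n,.005)),3))
s=r.get_state();print(s["time_s"],s["tcp_pos"],s["eef_rot"],s["gripper_width"],r.grasp_offset)
E
```

```text
scene [ 0.909 -0.396  0.884]
scene clamp 0.56 [248. 203. 357. 331.] 308 267 [ 0.563 -0.035  0.005]
scene clamp 0.33 [251. 279. 290. 318.] 270 297 [ 0.552 -0.143  0.005]
scene plate 0.67 [280. 207. 359. 296.] 326 243 [0.565 0.022 0.042]
scene ball 0.64 [306. 234. 325. 263.] 315 247 [ 0.572 -0.021  0.083]
scene house 0.73 [282. 203. 361. 300.] 326 242 [0.569 0.02  0.053]
scene house 0.65 [252. 278. 289. 320.] 270 297 [ 0.572 -0.157  0.053]
scene mat 0.9 [369. 142. 419. 182.] 393 160 [0.51  0.355 0.005]
scene tray 0.59 [131. 300. 222. 391.] 175 345 [ 0.485 -0.35   0.005]
scene glue 0.95 [334. 249. 358. 295.] 344 274 [ 0.652 -0.019  0.06 ]
scene glue 0.42 [266. 249. 274. 264.] 268 253 [ 0.499 -0.09   0.06 ]
scene stub 0.89 [234. 261. 253. 280.] 243 270 [ 0.461 -0.137  0.005]
scene stub 0.67 [250. 280. 287. 317.] 270 296 [ 0.552 -0.142  0.005]
scene marker 0.74 [373. 231. 412. 260.] 392 247 [0.671 0.135 0.005]
scene marker 0.53 [284. 209. 317. 247.] 302 227 [0.479 0.037 0.005]
side [0.195 0.836 0.761]
side clamp 0.57 [294. 228. 361. 301.] 327 264 [ 0.567 -0.026  0.005]
side clamp 0.3 [296
[... 203 characters left out ...]
54. 313. 418.] 274 386 [0.482 0.391 0.053]
side house 0.58 [334. 208. 360. 243.] 349 222 [ 0.567 -0.163  0.053]
side mat 0.93 [239. 354. 312. 419.] 274 386 [0.502 0.361 0.005]
side mat 0.63 [321. 240. 334. 265.] 328 251 [ 0.588 -0.075  0.005]
side tray 0.7 [368. 192. 424. 229.] 397 209 [ 0.489 -0.359  0.005]
side tray 0.54 [299. 230. 353. 301.] 321 269 [ 0.571 -0.     0.005]
side glue 0.85 [287. 215. 307. 266.] 298 242 [ 0.644 -0.011  0.06 ]
side stub 0.62 [373. 237. 387. 254.] 380 245 [ 0.473 -0.163  0.005]
side marker 0.71 [344. 270. 361. 309.] 351 289 [0.478 0.034 0.005]
1.0 [ 0.2836732  -0.61246764  0.22656282] [-1.79999808e+02  3.74114933e-04 -1.55147688e+02] 0.08766914317554321 -0.0188
```

View pics/scene.png

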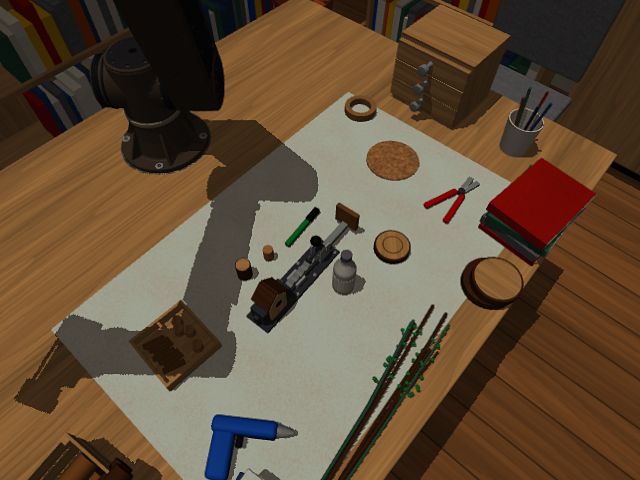

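View pics/side.png

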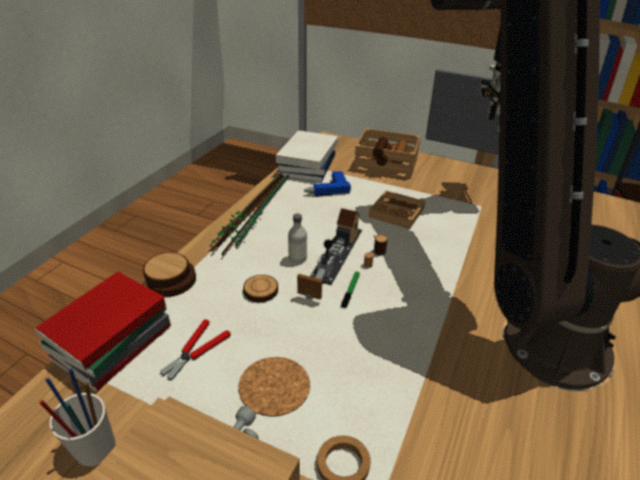

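The scene picture shows the clamp running diagonally: house about (269,297), ball (316,242), plate (347,216), mat (393,160), tray (175,345). The glue bottle is at (344,274). The side view agrees. I'll triangulate these points to get the clamp's axis.

Run:
```python
from h import *
def tri(a,b):
    A=[];B=[]
    for c,p in(("scene",a),("side",b)):
        o,d=ray(c,*p);d/=np.linalg.norm(d);M=np.eye(3)-np.outer(d,d);A.append(M);B.append(M@o)
    return np.linalg.solve(sum(A),sum(B))
for n,a,b in(("ball",(316,242),(331,251)),("plate",(347,217),(310,287)),("house",(270,296),(348,222)),("glue",(344,274),(298,242)),("stub",(243,270),(380,245))):
    print(n,np.round(tri(a,b),3))
for n,a,z in(("stub",(243,278),.0),("cork",(268,260),0),("marker",(302,227),.008),("glue",(344,292),0)): print(n,np.round(onz("scene",*a,z),3))
T=np.linalg.inv(np.eye(4)); s=r.get_state()
from scipy.spatial.transform import Rotation as R
W=np.eye(4);W[:3,:3]=R.from_euler("xyz",s["eef_rot"],degrees=True).as_matrix();W[:3,3]=s["tcp_pos"]
print(np.round(np.linalg.inv(W)@np.array(r.get_calibration("wrist")["extrinsics"]),3),np.array(r.get_calibration("wrist")["K"])[0,0])
```

```text
ball [ 0.554 -0.004  0.066]
plate [0.552 0.109 0.04 ]
house [ 0.569 -0.157  0.054]
glue [ 0.648 -0.017  0.054]
stub [ 0.468 -0.142  0.021]
stub [ 0.473 -0.15   0.   ]
cork [ 0.481 -0.08   0.   ]
marker [0.48  0.035 0.008]
glue [ 0.662 -0.025  0.   ]
[[-0.001 -0.955 -0.297  0.081]
 [ 1.    -0.001  0.001 -0.001]
 [-0.001 -0.297  0.955 -0.157]
 [ 0.     0.     0.     1.   ]] 357.31256166498093
```

Call:
servo_tool(targets=[{"dx": 1.7,"dy": 3.4,"dz": 0.15,"spin": 0.12,"grip": 0},{"dx": 3.4,"dy": 6.8,"dz": 0.3,"spin": 0.24,"grip": 0},{"dx": 5.1,"dy": 10.2,"dz": 0.45,"spin": 0.36,"grip": 0},{"dx": 6.8,"dy": 13.6,"dz": 0.6,"spin": 0.48,"grip": 0},{"dx": 8.5,"dy": 17,"dz": 0.75,"spin": 0.6,"grip": 0},{"dx": 10.2,"dy": 20.4,"dz": 0.9,"spin": 0.72,"grip": 0},{"dx": 11.9,"dy": 23.8,"dz": 1.05,"spin": 0.84,"grip": 0},{"dx": 13.6,"dy": 27.2,"dz": 1.2,"spin": 0.96,"grip": 0},{"dx": 15.3,"dy": 30.6,"dz": 1.35,"spin": 1.08,"grip": 0},{"dx": 17,"dy": 34,"dz": 1.5,"spin": 1.2,"grip": 0}], squeeze=20)

```text
time_s: 1.83
tcp_pos: [0.4542, -0.2707, 0.242]
eef_rot: [-180.0, -0.0, -86.1]
contact_force: [1.1, -1.0, -0.5]
gripper_width: 0.0269
```

Call:
servo_tool(targets=[{"dx": 1.8,"dy": 3.4,"dz": 0.2},{"dx": 3.6,"dy": 6.8,"dz": 0.4},{"dx": 5.4,"dy": 10.2,"dz": 0.6},{"dx": 7.2,"dy": 13.6,"dz": 0.8},{"dx": 9,"dy": 17,"dz": 0.9},{"dx": 10.6,"dy": 20.2,"dz": 0.9},{"dx": 10.6,"dy": 20.2,"dz": 0.9},{"dx": 10.6,"dy": 20.2,"dz": 0.9},{"dx": 10.6,"dy": 20.2,"dz": 0.9},{"dx": 10.6,"dy": 20.2,"dz": 0.9}])

```text
validation failed for argument at $.ta...
```

Run:
```python
from h import *
s=r.get_state();print(s["time_s"],s["tcp_pos"],s["eef_rot"],s["gripper_width"])
cv2.imwrite("pics/w1.png",r.capture("wrist"))
for n in("ball","plate","house","glue","stub"):
    for d in r.cut_out(n,"wrist")[:2]:
        m=np.argwhere(d["mask"]);v,u=m.mean(0);print(n,round(d["p"],2),np.round(d["extent"]),round(u),round(v),np.round(onz("wrist",u,v,{"ball":.083,"plate":.07,"house":.07,"glue":.08,"stub":.045}[n]),3))
f=np.deg2rad(93.7);D=np.array([np.cos(f),np.sin(f),0]);P=np.array([.5585,.0077,0])
for x,z in((-15,83),(95,70),(107,70),(-165,98),(-209,8)): print(x,z,np.round(proj("wrist",P+D*x/1000+[0,0,z/1000])))
```

```text
1.8333 [ 0.4541841  -0.27073705  0.2420279 ] [-1.79953258e+02 -1.39717720e-02 -8.60525020e+01] 0.026908851568503592
house 0.85 [177. 277. 234. 297.] 211 289 [ 0.557 -0.195  0.07 ]
stub 0.64 [290. 298. 312. 334.] 301 316 [ 0.465 -0.158  0.045]
-15 83 [[209. 449.]]
95 70 [[220. 510.]]
107 70 [[220. 517.]]
-165 98 [[190. 339.]]
-209 8 [[212. 263.]]
```

View pics/w1.png

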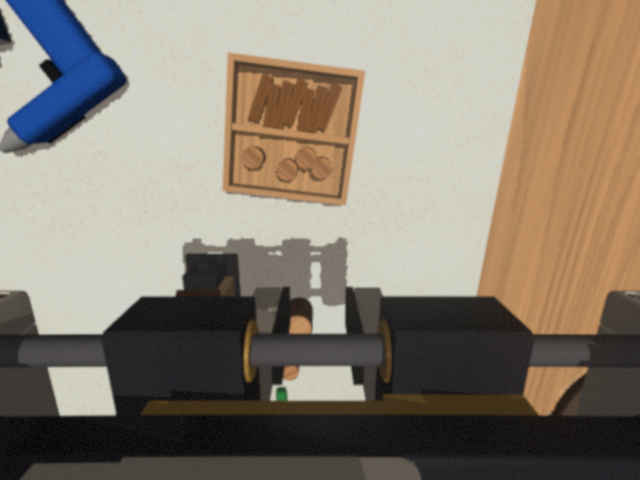

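The wrist picture is mostly blocked by the gripper below row 290. It shows the tray at about (290,130) and the house partly, near (205,285). The second move was refused because some fields were missing. I'll go past the ball so that the clamp falls in the upper half of the image.

Call:
servo_tool(targets=[{"dx": 1.1,"dy": 3.3,"dz": 0.1,"spin": 0,"grip": 0},{"dx": 2.2,"dy": 6.6,"dz": 0.2,"spin": 0,"grip": 0},{"dx": 3.3,"dy": 9.9,"dz": 0.3,"spin": 0,"grip": 0},{"dx": 4.4,"dy": 13.2,"dz": 0.4,"spin": 0,"grip": 0},{"dx": 5.5,"dy": 16.5,"dz": 0.5,"spin": 0,"grip": 0},{"dx": 6.6,"dy": 19.8,"dz": 0.6,"spin": 0,"grip": 0},{"dx": 7.7,"dy": 23.1,"dz": 0.7,"spin": 0,"grip": 0},{"dx": 8.8,"dy": 26.4,"dz": 0.8,"spin": 0,"grip": 0},{"dx": 9.8,"dy": 29.5,"dz": 0.8,"spin": 0,"grip": 0},{"dx": 10.6,"dy": 32.2,"dz": 0.8,"spin": 0,"grip": 0}])

```text
time_s: 2.97
tcp_pos: [0.5604, 0.05, 0.2495]
eef_rot: [-180.0, -0.0, -86.5]
contact_force: [0.0, -0.2, 0.5]
gripper_width: 0.0004
```

```bash
cat > look.py <<'E'
from h import *
import sys
s=r.get_state();print(s["time_s"],s["tcp_pos"],s["eef_rot"],s["gripper_width"])
cv2.imwrite("pics/%s.png"%sys.argv[1],r.capture("wrist"))
for n in sys.argv[2:]:
    for d in r.cut_out(n,"wrist")[:2]:
        m=np.argwhere(d["mask"]);v,u=m.mean(0);print(n,round(d["p"],2),np.round(d["extent"]),round(u),round(v),np.round(onz("wrist",u,v,{"ball":.083,"plate":.07,"house":.075,"glue":.08,"stub":.045,"mat":.005}.get(n,0)),3))
f=np.deg2rad(93.7);D=np.array([np.cos(f),np.sin(f),0]);P=np.array([.5585,.0077,0])
for x,z in((-15,83),(95,70),(107,70),(-165,98),(-209,8)): print(x,z,np.round(proj("wrist",P+D*x/1000+[0,0,z/1000])))
E
python3 look.py w2 ball plate house glue stub marker
```

```text
2.9667 [0.56037809 0.04998037 0.24946946] [-1.79999705e+02 -5.66226070e-03 -8.65368792e+01] 0.0003688190783301118
ball 0.61 [308. 126. 333. 183.] 321 156 [ 0.562 -0.01   0.083]
ball 0.47 [394.  76. 427. 109.] 410 93 [ 0.491 -0.065  0.083]
plate 0.92 [292.  12. 353. 284.] 321 153 [ 0.561 -0.013  0.07 ]
house 0.68 [297.   1. 349.  26.] 323 7 [ 0.566 -0.127  0.075]
glue 0.86 [185. 116. 265. 170.] 225 142 [ 0.645 -0.019  0.08 ]
stub 0.6 [407.   2. 455.  42.] 428 18 [ 0.473 -0.134  0.045]
marker 0.97 [384. 142. 402. 253.] 391 197 [0.476 0.034 0.   ]
-15 83 [[321. 162.]]
95 70 [[321. 272.]]
107 70 [[321. 283.]]
-165 98 [[321. -51.]]
-209 8 [[320. -62.]]
```

View pics/w2.png

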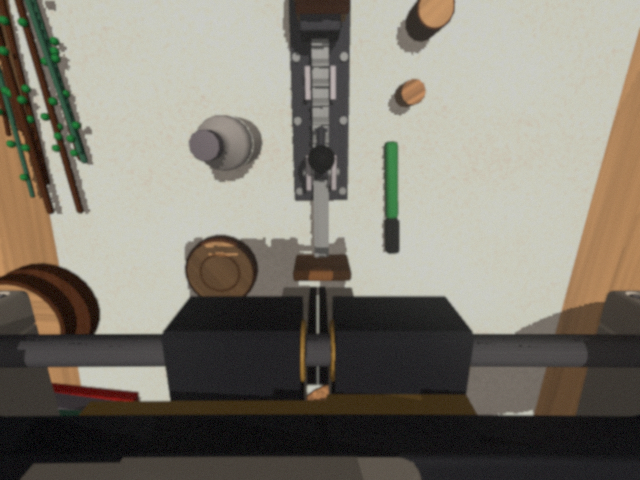

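The picture shows the ball at (321,160), the plate top near (321,275) and the glue bottle at (220,142). All are within about 3 px of my clamp model: pin at (0.5585, 0.008), axis at 93.7°. Next I'll lower the closed fingers on the house side of the ball.

Call:
servo_tool(targets=[{"dx": 0,"dy": -3.4,"dz": 0,"spin": 0,"grip": 0},{"dx": 0.1,"dy": -6.8,"dz": -1,"spin": 0,"grip": 0},{"dx": 0.2,"dy": -10.2,"dz": -2.5,"spin": 0,"grip": 0},{"dx": 0.2,"dy": -10.2,"dz": -6,"spin": 0,"grip": 0},{"dx": 0.2,"dy": -10.2,"dz": -9.5,"spin": 0,"grip": 0},{"dx": 0.2,"dy": -10.2,"dz": -13,"spin": 0,"grip": 0},{"dx": 0.2,"dy": -10.2,"dz": -16,"spin": 0,"grip": 0},{"dx": 0.2,"dy": -10.2,"dz": -17.2,"spin": 0,"grip": 0},{"dx": 0.2,"dy": -10.2,"dz": -17.2,"spin": 0,"grip": 0},{"dx": 0.2,"dy": -10.2,"dz": -17.2,"spin": 0,"grip": 0}])

```text
time_s: 4.15
tcp_pos: [0.5614, -0.0536, 0.0776]
eef_rot: [179.9, -0.0, -86.5]
contact_force: [0.5, -0.1, 0.1]
gripper_width: 0.0001
```

Call:
servo_tool(targets=[{"dx": -0.1,"dy": 1.2,"dz": 0,"spin": 0,"grip": 0},{"dx": -0.1,"dy": 2.2,"dz": 0,"spin": 0,"grip": 0},{"dx": -0.2,"dy": 3,"dz": 0,"spin": 0,"grip": 0},{"dx": -0.2,"dy": 3.7,"dz": 0,"spin": 0,"grip": 0},{"dx": -0.3,"dy": 4.4,"dz": 0,"spin": 0,"grip": 0},{"dx": -0.3,"dy": 5.1,"dz": 0,"spin": 0,"grip": 0},{"dx": -0.4,"dy": 5.7,"dz": 0,"spin": 0,"grip": 0},{"dx": -0.4,"dy": 6.1,"dz": 0,"spin": 0,"grip": 0},{"dx": -0.4,"dy": 6.1,"dz": 0,"spin": 0,"grip": 0},{"dx": -0.4,"dy": 6.1,"dz": 0,"spin": 0,"grip": 0}])

```text
time_s: 4.98
tcp_pos: [0.5576, 0.0088, 0.0775]
eef_rot: [180.0, -0.0, -86.4]
contact_force: [0.4, -0.1, 0.0]
gripper_width: 0.0005
```

Call:
servo_tool(targets=[{"dx": 0,"dy": -0.6,"dz": 1,"spin": 0,"grip": 0},{"dx": 0,"dy": -1.2,"dz": 4,"spin": 0,"grip": 0},{"dx": 0,"dy": -1.2,"dz": 7.5,"spin": 0,"grip": 0},{"dx": 0,"dy": 1,"dz": 10.5,"spin": 0,"grip": 0},{"dx": -0.2,"dy": 4,"dz": 12.5,"spin": 0,"grip": 0},{"dx": -0.4,"dy": 6.7,"dz": 12.5,"spin": 0,"grip": 0},{"dx": -0.4,"dy": 6.9,"dz": 12.5,"spin": 0,"grip": 0},{"dx": -0.4,"dy": 6.9,"dz": 12.5,"spin": 0,"grip": 0},{"dx": -0.4,"dy": 6.9,"dz": 12.5,"spin": 0,"grip": 0},{"dx": -0.4,"dy": 6.9,"dz": 12.5,"spin": 0,"grip": 0}])

```text
time_s: 5.82
tcp_pos: [0.5534, 0.0764, 0.2023]
eef_rot: [180.0, -0.0, -86.4]
contact_force: [0.8, -0.7, -0.4]
gripper_width: 0.0005
```

```bash
python3 look.py w3 ball plate; python3 -c "
from h import *
f=np.deg2rad(93.7);D=np.array([np.cos(f),np.sin(f),0]);P=np.array([.5585,.0077,0])
print(proj('wrist',P+D*.025+[0,0,.078]))"
```

```text
5.8167 [0.55343308 0.07643192 0.20234289] [ 1.79952658e+02 -2.64748064e-02 -8.64345391e+01] 0.0005372265641049964
ball 0.89 [300.  98. 331. 201.] 315 154 [0.559 0.011 0.083]
plate 0.91 [282.   0. 354. 275.] 316 166 [0.558 0.022 0.07 ]
-15 83 [[316. 128.]]
95 70 [[317. 262.]]
107 70 [[317. 275.]]
-165 98 [[ 315. -155.]]
-209 8 [[ 315. -140.]]
[[316.71048562 181.53589702]]
```

View pics/w3.png

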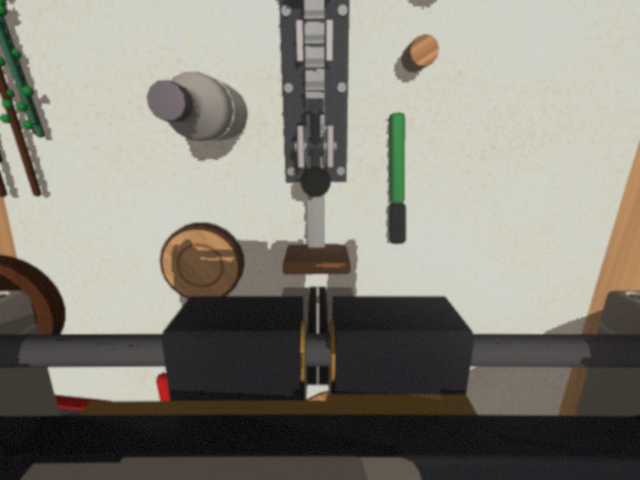

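The ball is now at (315,181), which matches the pawl-up prediction of (317,182). The plate top is at rows 260–272, as expected. I'll go down between the ball and the plate, then push the plate back.

Call:
servo_tool(targets=[{"dx": 0,"dy": 0,"dz": -3.5,"spin": 0,"grip": 0},{"dx": 0,"dy": 0,"dz": -7,"spin": 0,"grip": 0},{"dx": 0,"dy": 0,"dz": -10.5,"spin": 0,"grip": 0},{"dx": 0,"dy": 0,"dz": -13.5,"spin": 0,"grip": 0},{"dx": 0,"dy": 0,"dz": -15.7,"spin": 0,"grip": 0},{"dx": 0,"dy": 0,"dz": -15.7,"spin": 0,"grip": 0},{"dx": 0,"dy": 0.6,"dz": -15.7,"spin": 0,"grip": 0},{"dx": -0.1,"dy": 1.2,"dz": -15.7,"spin": 0,"grip": 0},{"dx": -0.1,"dy": 1.9,"dz": -15.7,"spin": 0,"grip": 0},{"dx": -0.2,"dy": 2.6,"dz": -15.7,"spin": 0,"grip": 0}])

```text
time_s: 6.8
tcp_pos: [0.5529, 0.1044, 0.0473]
eef_rot: [-179.8, 0.0, -86.4]
contact_force: [2.7, -4.0, -1.6]
gripper_width: 0.0006
```

Call:
servo_tool(targets=[{"dx": 0,"dy": 0.8,"dz": 0,"spin": 0,"grip": 0},{"dx": -0.1,"dy": 1.6,"dz": 0,"spin": 0,"grip": 0},{"dx": -0.1,"dy": 2.4,"dz": 0,"spin": 0,"grip": 0},{"dx": -0.2,"dy": 3.2,"dz": 0,"spin": 0,"grip": 0},{"dx": -0.2,"dy": 4,"dz": 0,"spin": 0,"grip": 0},{"dx": -0.3,"dy": 4.8,"dz": 0,"spin": 0,"grip": 0},{"dx": -0.3,"dy": 5.4,"dz": 0,"spin": 0,"grip": 0},{"dx": -0.4,"dy": 5.9,"dz": 0,"spin": 0,"grip": 0},{"dx": -0.4,"dy": 6,"dz": 0,"spin": 0,"grip": 0},{"dx": -0.4,"dy": 6,"dz": 0,"spin": 0,"grip": 0}])

```text
time_s: 7.63
tcp_pos: [0.548, 0.1615, 0.0455]
eef_rot: [180.0, -0.2, -86.4]
contact_force: [8.0, -14.9, 1.4]
gripper_width: 0.0004
```

Call:
servo_tool(targets=[{"dx": 0,"dy": -0.8,"dz": 0.5,"spin": 0,"grip": 0},{"dx": 0.1,"dy": -3,"dz": 2.5,"spin": 0,"grip": 0},{"dx": 0.4,"dy": -6,"dz": 3.3,"spin": 0,"grip": 0},{"dx": 0.5,"dy": -8.8,"dz": 3.3,"spin": 0,"grip": 0},{"dx": 0.6,"dy": -10,"dz": 3.3,"spin": 0,"grip": 0},{"dx": 0.7,"dy": -11,"dz": 3.3,"spin": 0,"grip": 0},{"dx": 0.7,"dy": -12,"dz": 3.3,"spin": 0,"grip": 0},{"dx": 0.8,"dy": -13,"dz": 3.3,"spin": 0,"grip": 0},{"dx": 0.8,"dy": -13.8,"dz": 3.3,"spin": 0,"grip": 0},{"dx": 0.9,"dy": -14.5,"dz": 3.3,"spin": 0,"grip": 0}])

```text
time_s: 8.47
tcp_pos: [0.5562, 0.018, 0.0781]
eef_rot: [179.9, -0.0, -86.4]
contact_force: [0.6, -0.4, -0.2]
gripper_width: 0.0008
```

Call:
servo_tool(targets=[{"dx": 0,"dy": 0,"dz": 0,"spin": 0,"grip": 0},{"dx": 0,"dy": 0,"dz": 0,"spin": 0,"grip": 0},{"dx": 0,"dy": 1,"dz": 0.5,"spin": 0,"grip": 0},{"dx": 0,"dy": 3,"dz": 2,"spin": 0,"grip": 0},{"dx": 0,"dy": 5.5,"dz": 5,"spin": 0,"grip": 0},{"dx": 0,"dy": 7,"dz": 8.5,"spin": 0,"grip": 0},{"dx": 0,"dy": 7,"dz": 12,"spin": 0,"grip": 0},{"dx": 0,"dy": 7,"dz": 15.5,"spin": 0,"grip": 0},{"dx": 0,"dy": 7,"dz": 17,"spin": 0,"grip": 0},{"dx": 0,"dy": 7,"dz": 17,"spin": 0,"grip": 0}])

```text
time_s: 9.3
tcp_pos: [0.5586, 0.0903, 0.2538]
eef_rot: [-179.6, 0.1, -86.3]
contact_force: [-0.4, 1.2, 1.4]
gripper_width: 0.0007
```

```bash
python3 look.py w4 ball plate;python3 -c "
from h import *
f=np.deg2rad(93.7);D=np.array([np.cos(f),np.sin(f),0]);P=np.array([.5585,.0077,0])
for x,z in((-15,83),(-9,85),(25,78),(165,70),(177,70),(-53,54),(-70,54)): print(x,z,proj('wrist',P+D*x/1000+[0,0,z/1000]).round())"
```

```text
9.3 [0.55860451 0.09030772 0.25384874] [-1.79557157e+02  1.25211350e-01 -8.62953281e+01] 0.000679507189955612
ball 0.82 [312.  82. 339. 142.] 324 110 [ 0.558 -0.009  0.083]
plate 0.67 [300.  46. 351. 289.] 324 173 [0.553 0.044 0.07 ]
-15 83 [[321. 113.]]
95 70 [[321. 233.]]
107 70 [[320. 245.]]
-165 98 [[ 321. -127.]]
-209 8 [[ 320. -121.]]
-15 83 [[321. 113.]]
-9 85 [[321. 120.]]
25 78 [[321. 160.]]
165 70 [[320. 299.]]
177 70 [[320. 309.]]
-53 54 [[320.  69.]]
-70 54 [[320.  47.]]
```

View pics/w4.png

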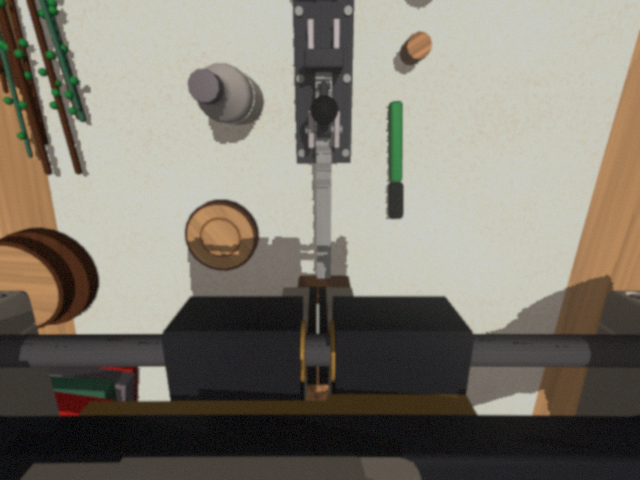

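The ball is at (323,109), so the pawl is down (predicted 321,113). The plate has moved back behind the fingers, and the moving jaw is at row 70, as expected when fully back. Next I'll go towards the house and look.

Call:
servo_tool(targets=[{"dx": 0.1,"dy": -2.5,"dz": 0,"spin": 0,"grip": 100},{"dx": 0.3,"dy": -5.5,"dz": 0,"spin": 0,"grip": 100},{"dx": 0.5,"dy": -8.5,"dz": 0,"spin": 0,"grip": 100},{"dx": 0.7,"dy": -11.5,"dz": 0,"spin": 0,"grip": 100},{"dx": 0.9,"dy": -14.5,"dz": 0,"spin": 0,"grip": 100},{"dx": 1,"dy": -16.5,"dz": 0,"spin": 0,"grip": 100},{"dx": 1,"dy": -16.5,"dz": 0,"spin": 0,"grip": 100},{"dx": 1,"dy": -16.5,"dz": 0,"spin": 0,"grip": 100},{"dx": 1,"dy": -16.5,"dz": 0,"spin": 0,"grip": 100},{"dx": 1,"dy": -16.5,"dz": 0,"spin": 0,"grip": 100}])

```text
time_s: 10.28
tcp_pos: [0.5665, -0.0757, 0.248]
eef_rot: [179.9, 0.0, -86.3]
contact_force: [-0.0, 0.1, -0.0]
gripper_width: 0.0618
```

```bash
python3 look.py w5 house stub ball;python3 -c "
from h import *
f=np.deg2rad(93.7);D=np.array([np.cos(f),np.sin(f),0]);N=np.array([-D[1],D[0],0]);P=np.array([.5585,.0077,0])
for x,y,z in((-165,23,98),(-165,-23,98),(-132,23,66),(-132,-23,66),(-190,18,54),(-190,-18,54)): print(x,y,z,proj('wrist',P+D*x/1000+N*y/1000+[0,0,z/1000]).round())"
```

```text
10.2833 [ 0.56648654 -0.07567069  0.24795876] [ 1.79940066e+02  3.11844713e-03 -8.63498074e+01] 0.0617634455479029
house 0.75 [297.  95. 348. 171.] 320 130 [ 0.57  -0.158  0.075]
house 0.51 [304. 244. 330. 304.] 319 279 [ 0.562 -0.016  0.075]
stub 0.6 [400. 137. 438. 172.] 417 154 [ 0.474 -0.141  0.045]
ball 0.86 [305. 248. 329. 303.] 319 279 [ 0.562 -0.02   0.083]
ball 0.67 [411.   0. 486.  10.] 455 3 [ 0.471 -0.258  0.083]
-15 83 [[321. 291.]]
95 70 [[320. 376.]]
107 70 [[320. 386.]]
-165 98 [[321. 132.]]
-209 8 [[320.  86.]]
-165 23 98 [[349. 131.]]
-165 -23 98 [[293. 132.]]
-132 23 66 [[345. 169.]]
-132 -23 66 [[296. 169.]]
-190 18 54 [[340. 103.]]
-190 -18 54 [[301. 103.]]
```

View pics/w5.png

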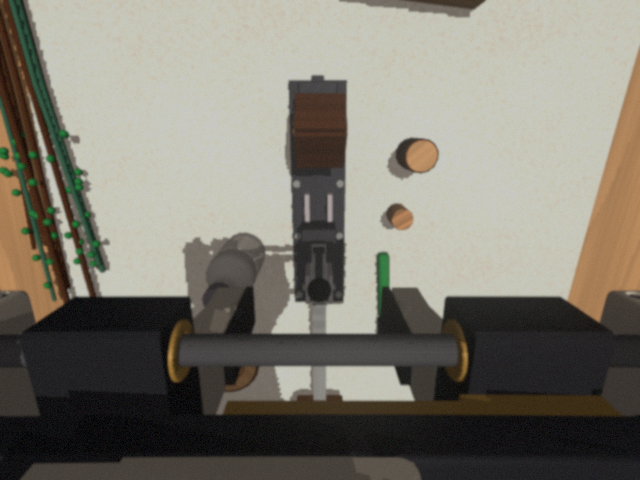

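The house roof is at columns 292–347 with the ridge at row 131, within about 1 mm of the prediction. I'll centre over it, open, and descend.

Call:
servo_tool(targets=[{"dx": 0.2,"dy": -3,"dz": 0,"spin": 0,"grip": 100},{"dx": 0.3,"dy": -6,"dz": 0,"spin": 0,"grip": 100},{"dx": 0.3,"dy": -8.2,"dz": -1,"spin": 0,"grip": 100},{"dx": 0.3,"dy": -8.2,"dz": -4.5,"spin": 0,"grip": 100},{"dx": 0.3,"dy": -8.2,"dz": -8,"spin": 0,"grip": 100},{"dx": 0.3,"dy": -8.2,"dz": -11.5,"spin": 0,"grip": 100},{"dx": 0.3,"dy": -8.2,"dz": -14,"spin": 0,"grip": 100},{"dx": 0.3,"dy": -8.2,"dz": -14,"spin": 0,"grip": 100},{"dx": 0.3,"dy": -8.2,"dz": -14,"spin": 0,"grip": 100},{"dx": 0.3,"dy": -8.2,"dz": -14,"spin": 0,"grip": 100}])

```text
time_s: 11.32
tcp_pos: [0.571, -0.1584, 0.1103]
eef_rot: [-179.9, -0.0, -86.3]
contact_force: [0.7, -0.1, -0.1]
gripper_width: 0.0872
```

Call:
servo_tool(targets=[{"dx": -0.1,"dy": 0,"dz": -2.5,"spin": 0,"grip": 100},{"dx": -0.1,"dy": 0,"dz": -5,"spin": 0,"grip": 100},{"dx": -0.1,"dy": 0,"dz": -6.5,"spin": 0,"grip": 100},{"dx": -0.1,"dy": 0,"dz": -7,"spin": 0,"grip": 100},{"dx": -0.1,"dy": 0,"dz": -7,"spin": 0,"grip": 80},{"dx": -0.1,"dy": 0,"dz": -7,"spin": 0,"grip": 65},{"dx": -0.1,"dy": 0,"dz": -7,"spin": 0,"grip": 55},{"dx": -0.1,"dy": 0,"dz": -7,"spin": 0,"grip": 45},{"dx": -0.1,"dy": 0,"dz": -7,"spin": 0,"grip": 35},{"dx": -0.1,"dy": 0,"dz": -7,"spin": 0,"grip": 35}], squeeze=15)

```text
time_s: 12.15
tcp_pos: [0.5691, -0.1584, 0.0393]
eef_rot: [-179.9, -0.0, -86.4]
contact_force: [-0.8, -0.7, -0.0]
gripper_width: 0.0532
```

Call:
servo_tool(targets=[{"dx": 0,"dy": 0,"dz": 0,"spin": 0,"grip": 30},{"dx": 0,"dy": 0,"dz": 0,"spin": 0,"grip": 30},{"dx": 0,"dy": 0,"dz": 0,"spin": 0,"grip": 30},{"dx": 0,"dy": 0,"dz": 0,"spin": 0,"grip": 30},{"dx": 0,"dy": 0,"dz": 0.5,"spin": 0,"grip": 30},{"dx": 0,"dy": 0,"dz": 1.2,"spin": 0,"grip": 30},{"dx": 0,"dy": 0,"dz": 2,"spin": 0,"grip": 30},{"dx": 0,"dy": 0,"dz": 3,"spin": 0,"grip": 30},{"dx": 0,"dy": 0,"dz": 4,"spin": 0,"grip": 30},{"dx": 0,"dy": 0,"dz": 4,"spin": 0,"grip": 30}])

```text
time_s: 12.98
tcp_pos: [0.5703, -0.1586, 0.0814]
eef_rot: [-179.8, -0.0, -86.4]
contact_force: [1.5, -0.1, -0.7]
gripper_width: 0.0462
```

Call:
servo_tool(targets=[{"dx": 0,"dy": 0,"dz": 2,"spin": 0,"grip": 30},{"dx": 0,"dy": 0,"dz": 5,"spin": 0,"grip": 30},{"dx": 0,"dy": 0,"dz": 8,"spin": 0,"grip": 30},{"dx": 0,"dy": 0.5,"dz": 11,"spin": 0,"grip": 30},{"dx": -0.2,"dy": 2,"dz": 13.5,"spin": 0,"grip": 30},{"dx": -0.5,"dy": 4.5,"dz": 15,"spin": 0,"grip": 30},{"dx": -0.9,"dy": 7.5,"dz": 15,"spin": 0,"grip": 30},{"dx": -1.3,"dy": 10.5,"dz": 15,"spin": 0,"grip": 30},{"dx": -1.7,"dy": 13.5,"dz": 15,"spin": 0,"grip": 30},{"dx": -2.1,"dy": 16.5,"dz": 15,"spin": 0,"grip": 30}])

```text
time_s: 13.82
tcp_pos: [0.5471, 0.0078, 0.2289]
eef_rot: [-180.0, 0.0, -86.4]
contact_force: [0.4, 0.9, -1.2]
gripper_width: 0.0462
```

Call:
servo_tool(targets=[{"dx": -0.4,"dy": 3.2,"dz": 0,"spin": 0,"grip": 30},{"dx": -0.8,"dy": 6.5,"dz": 0,"spin": 0,"grip": 30},{"dx": -1.2,"dy": 10,"dz": 0,"spin": 0,"grip": 30},{"dx": -1.6,"dy": 13.5,"dz": 0,"spin": 0,"grip": 30},{"dx": -2,"dy": 17,"dz": 0,"spin": 0,"grip": 30},{"dx": -2.5,"dy": 20.5,"dz": 0,"spin": 0,"grip": 30},{"dx": -2.9,"dy": 24,"dz": 0,"spin": 0,"grip": 30},{"dx": -3.4,"dy": 27.5,"dz": 0,"spin": 0,"grip": 30},{"dx": -3.9,"dy": 31,"dz": 0,"spin": 0,"grip": 30},{"dx": -4.3,"dy": 33.5,"dz": 0,"spin": 0,"grip": 30}])

```text
time_s: 14.65
tcp_pos: [0.5039, 0.3442, 0.2286]
eef_rot: [-180.0, 0.0, -86.3]
contact_force: [0.4, 0.4, -1.1]
gripper_width: 0.0458
```

Run:
```python
from h import *
s=r.get_state();print(s["time_s"],s["tcp_pos"],s["eef_rot"],s["gripper_width"],s["contact_force"])
a=r.capture("side");b=r.capture("scene")
cv2.imwrite("pics/s6.png",np.hstack([cv2.resize(a[100:440,140:460],(400,425)),cv2.resize(b[60:340,220:483],(400,425))]))
```

```text
14.65 [0.50394541 0.34421156 0.22856825] [-1.79990619e+02  3.15194114e-02 -8.63322453e+01] 0.04584143984491658 [ 0.38840524  0.4411784  -1.12156421]
```

View pics/s6.png

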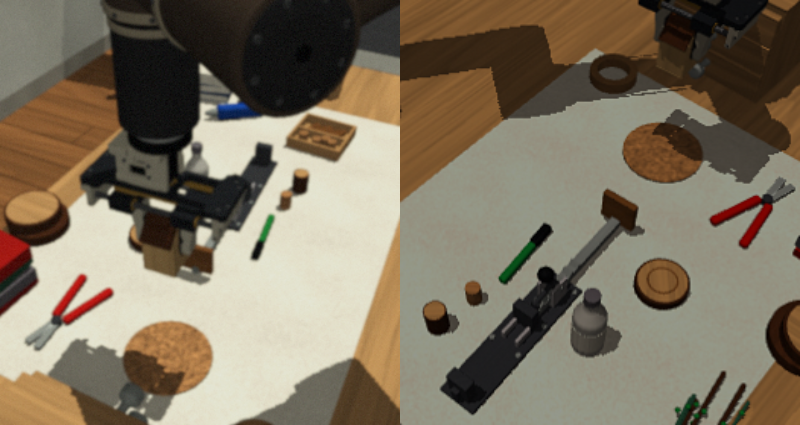

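Run:
```python
from h import *
for p in((393,85),(457,125),(360,108),(367,162),(419,160),(393,142),(394,182)): print(p,onz("scene",*p,0.004).round(3))
for p in((424,68),(415,105)): print(p,onz("scene",*p,0.08).round(3),onz("scene",*p,0.0).round(3))
for p in((240,386),(311,386),(275,356),(275,416)): print(p,onz("side",*p,0.005).round(3))
```

```text
(393, 85) [0.326 0.604 0.004]
(457, 125) [0.564 0.586 0.004]
(360, 108) [0.317 0.456 0.004]
(367, 162) [0.463 0.304 0.004]
(419, 160) [0.561 0.403 0.004]
(393, 142) [0.47  0.41  0.004]
(394, 182) [0.557 0.297 0.004]
(424, 68) [0.397 0.639 0.08 ] [ 0.346  0.742 -0.   ]
(415, 105) [0.469 0.491 0.08 ] [0.425 0.579 0.   ]
(240, 386) [0.561 0.391 0.005]
(311, 386) [0.438 0.329 0.005]
(275, 356) [0.537 0.295 0.005]
(275, 416) [0.468 0.419 0.005]
```

Both cameras put the mat's centre at about (0.507, 0.356). The cabinet begins at y ≈ 0.59, clear of the gripper. Lowering.

Call:
servo_tool(targets=[{"dx": 0.2,"dy": 0.8,"dz": -1,"spin": 0,"grip": 30},{"dx": 0.3,"dy": 1.2,"dz": -4,"spin": 0,"grip": 30},{"dx": 0.3,"dy": 1.2,"dz": -7,"spin": 0,"grip": 30},{"dx": 0.3,"dy": 1.2,"dz": -10,"spin": 0,"grip": 30},{"dx": 0.3,"dy": 1.2,"dz": -13,"spin": 0,"grip": 30},{"dx": 0.3,"dy": 1.2,"dz": -15.5,"spin": 0,"grip": 30},{"dx": 0.3,"dy": 1.2,"dz": -17,"spin": 0,"grip": 30},{"dx": 0.3,"dy": 1.2,"dz": -18,"spin": 0,"grip": 30},{"dx": 0.3,"dy": 1.2,"dz": -18.5,"spin": 0,"grip": 30},{"dx": 0.3,"dy": 1.2,"dz": -18.5,"spin": 0,"grip": 30}])

```text
time_s: 15.58
tcp_pos: [0.5076, 0.3528, 0.0426]
eef_rot: [179.9, -0.1, -86.4]
contact_force: [0.4, 0.0, -0.8]
gripper_width: 0.0457
```

Call:
servo_tool(targets=[{"dx": 0,"dy": 0.2,"dz": -0.1,"spin": 0,"grip": 30},{"dx": 0,"dy": 0.2,"dz": -0.2,"spin": 0,"grip": 30},{"dx": 0,"dy": 0.2,"dz": -0.3,"spin": 0,"grip": 30},{"dx": 0,"dy": 0.2,"dz": -0.4,"spin": 0,"grip": 30},{"dx": 0,"dy": 0.2,"dz": -0.5,"spin": 0,"grip": 30},{"dx": 0,"dy": 0.2,"dz": -0.5,"spin": 0,"grip": 30},{"dx": 0,"dy": 0.2,"dz": -0.55,"spin": 0,"grip": 30},{"dx": 0,"dy": 0.2,"dz": -0.6,"spin": 0,"grip": 30},{"dx": 0,"dy": 0.2,"dz": -0.6,"spin": 0,"grip": 30},{"dx": 0,"dy": 0.2,"dz": -0.6,"spin": 0,"grip": 30}])

```text
time_s: 16.42
tcp_pos: [0.5077, 0.3555, 0.0375]
eef_rot: [180.0, -0.0, -86.4]
contact_force: [-0.4, 0.2, -1.4]
gripper_width: 0.0458
```

Call:
servo_tool(targets=[{"dx": 0,"dy": 0,"dz": -0.05,"spin": 0,"grip": 30},{"dx": 0,"dy": 0,"dz": -0.1,"spin": 0,"grip": 30},{"dx": 0,"dy": 0,"dz": -0.15,"spin": 0,"grip": 30},{"dx": 0,"dy": 0,"dz": -0.15,"spin": 0,"grip": 30},{"dx": 0,"dy": 0,"dz": -0.2,"spin": 0,"grip": 30},{"dx": 0,"dy": 0,"dz": -0.2,"spin": 0,"grip": 30},{"dx": 0,"dy": 0,"dz": -0.2,"spin": 0,"grip": 30},{"dx": 0,"dy": 0,"dz": -0.2,"spin": 0,"grip": 30},{"dx": 0,"dy": 0,"dz": -0.2,"spin": 0,"grip": 30},{"dx": 0,"dy": 0,"dz": -0.2,"spin": 0,"grip": 30}])

```text
time_s: 17.25
tcp_pos: [0.5077, 0.3556, 0.036]
eef_rot: [-180.0, 0.0, -86.4]
contact_force: [-3.0, -0.8, 5.7]
gripper_width: 0.046
```

It touches down at the predicted height, with the force swinging to +5.7 N. Opening slowly, then up.

Call:
servo_tool(targets=[{"dx": 0,"dy": 0,"dz": 0.05,"spin": 0,"grip": 52},{"dx": 0,"dy": 0,"dz": 0.05,"spin": 0,"grip": 56},{"dx": 0,"dy": 0,"dz": 0.05,"spin": 0,"grip": 62},{"dx": 0,"dy": 0,"dz": 0.05,"spin": 0,"grip": 70},{"dx": 0,"dy": 0,"dz": 0.05,"spin": 0,"grip": 80},{"dx": 0,"dy": 0,"dz": 0.05,"spin": 0,"grip": 90},{"dx": 0,"dy": 0,"dz": 0.05,"spin": 0,"grip": 100},{"dx": 0,"dy": 0,"dz": 0.05,"spin": 0,"grip": 100},{"dx": 0,"dy": 0,"dz": 0.05,"spin": 0,"grip": 100},{"dx": 0,"dy": 0,"dz": 0.05,"spin": 0,"grip": 100}])

```text
time_s: 18.08
tcp_pos: [0.5077, 0.3555, 0.036]
eef_rot: [180.0, -0.0, -86.4]
contact_force: [0.5, 0.3, 0.1]
gripper_width: 0.0869
```

Call:
servo_tool(targets=[{"dx": 0,"dy": 0,"dz": 1,"spin": 0,"grip": 100},{"dx": 0,"dy": 0,"dz": 3,"spin": 0,"grip": 100},{"dx": 0,"dy": 0,"dz": 6,"spin": 0,"grip": 100},{"dx": 0,"dy": 0,"dz": 9,"spin": 0,"grip": 100},{"dx": 0,"dy": 0,"dz": 12,"spin": 0,"grip": 100},{"dx": 0,"dy": 0,"dz": 15,"spin": 0,"grip": 100},{"dx": 0,"dy": -2.5,"dz": 18,"spin": 0,"grip": 100},{"dx": 0,"dy": -6,"dz": 20,"spin": 0,"grip": 100},{"dx": 0,"dy": -9,"dz": 20,"spin": 0,"grip": 100},{"dx": 0,"dy": -12,"dz": 20,"spin": 0,"grip": 100}])

```text
time_s: 18.92
tcp_pos: [0.508, 0.2348, 0.2388]
eef_rot: [-179.8, 0.1, -86.4]
contact_force: [-0.8, -0.4, -0.7]
gripper_width: 0.0878
```

Run:
```python
from h import *
s=r.get_state();print(s["time_s"],s["tcp_pos"],s["gripper_width"],s["contact_force"])
a=r.capture("side");b=r.capture("scene")
for c in("side","scene"):
    for n in("house","ball","glue","stub","marker","shears","slice","cork"):
        for d in r.cut_out(n,c)[:1]:
            v,u=np.argwhere(d["mask"]).mean(0);print(c,n,round(d["p"],2),round(u),round(v))
f=np.deg2rad(93.7);D=np.array([np.cos(f),np.sin(f),0]);P=np.array([.5585,.0077,0])
for c in("side","scene"): print(c,proj(c,[P+D*-.015+[0,0,.083],P+D*.025+[0,0,.078],P+D*.171+[0,0,.07],[.507,.3555,.05]]).round())
cv2.imwrite("pics/s7.png",np.hstack([cv2.resize(a[190:440,180:430],(400,400)),cv2.resize(b[110:340,240:470],(400,400))]))
```

```text
18.9167 [0.50797463 0.23475619 0.23881972] 0.08784808542117543 [-0.75384732 -0.40553092 -0.67408582]
side house 0.78 272 372
side glue 0.64 298 244
side stub 0.77 380 245
side marker 0.55 350 290
side shears 0.79 193 349
side slice 0.61 260 288
side cork 0.58 369 260
scene house 0.55 395 150
scene ball 0.59 315 247
scene glue 0.82 344 274
scene stub 0.79 243 269
scene marker 0.61 315 246
scene shears 0.92 453 198
scene slice 0.59 392 247
scene cork 0.69 268 254
side [[328. 244.]
 [322. 255.]
 [297. 297.]
 [272. 368.]]
scene [[315. 240.]
 [326. 229.]
 [364. 190.]
 [395. 147.]]
```

View pics/s7.png

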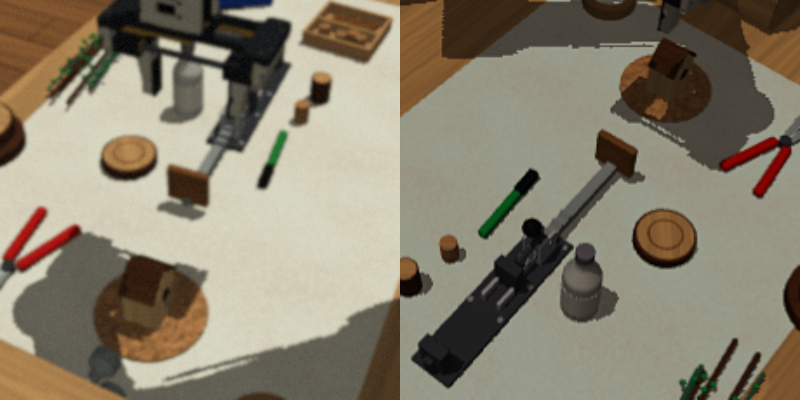

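The house stands upright in the middle of the mat in both views, the clamp is open, and the ball is at scene (316,241), against a predicted (315,240) for pawl down. The bystanders I checked are where they were. Handing in.

```bash
python3 -c "
from plant import r
print(r.close_job(), r.get_state()['time_s'])"
```

```text
the job is handed in; nothing more can be done
the job is handed in; nothing more can be done
```

I finished the job and handed it in at about 19 s of the 64 s allowed; the hand-in gives no verdict.

**What I did:**
1. I pushed the ball lever over with closed fingers; the wrist picture showed the pawl up at its stop.
2. I pushed the pull plate back until it met its stop at about 15 N, with the bar at about 69 mm by the arm's position.
3. I tipped the lever back straight after that, with the house still in the clamp.
4. I lifted the house across its flat faces and set it down on the mat. It touched at the expected height with about 6 N, and I opened slowly before backing off.

**Last checks:**
- **House:** both fixed cameras show it upright and near the middle of the mat.
- **Clamp:** it is open, with the ball within 2 px of where it should be for pawl down.
- **Bystanders:** the stub, glue bottle, marker and cork are within about 2 px of their first positions. The shears and slice look unmoved in the pictures. I did not re-measure the glue gun, but the arm did not go near it after the start.
- **Gripper:** it is open in free air, touching nothing.

**Failures and disagreements:**
- One move call was refused because I left out fields, so I sent it again in full.
- The detector once reported the lever as the marker and was poor on the whole clamp. I relied on the pictures there instead.
- In the last pictures the detector did not find the ball in the side view, where the gripper was in the way. The pawl-down check there rests on the scene camera alone, though the wrist picture taken after tipping the lever agreed.

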